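# Find the cam clamp that binds and mark it

## Task

Check the two small cam clamps on the bench, which look alike: swing each lever by its knob from home toward open and feel whether it goes through its whole arc. Leave the lever that moves freely fully open at its stop; where the other binds, bring it right up to the bind but do not force it (the brass bush under it must not be dragged round), then swing it back fully home and stand the small dark wooden spool upright in the middle of the cork pad on that clamp's board as the mark for repair. Leave the other things on the bench alone.

Things in the scene. Friction and masses are not known exactly. Their poses are not given: they have to be found in the camera images.
- pivot_one (a point): point on the vertical pivot axis of cam clamp 'one', 65 mm above the bench (knob-grip height). Its axes are those of the clamp's base board, a screwed-down plywood square 170 x 170 x 18 mm (z up). Board centre is 52.5 mm toward -x and 46.5 mm toward +y of the pivot. The two clamps look alike
- knob_one (a point): centre of the upright black round knob (23 mm diameter, 45 mm tall, top 85 mm above the bench) at the free end of the flat steel lever of clamp 'one', 100 mm from the pivot; the lever bar is 14 mm wide, its top 40 mm above the bench
- swing_one (a joint): angle of lever 'one' about its vertical pivot: 0 = home, lever along the board's -x edge direction, against the home dowel; growing angles swing the knob toward the board's +y (knob = pivot + 100 mm * (-cos, +sin) in board axes); a sound lever reaches its open end stop at 1.45. A lever turns with a steady drag of up to about 4 N at the knob and stays where it is left; a pivot that binds stops it solidly somewhere short of the open end
- nib_one (a point): small brass pointer on the bush under lever 'one', 30 mm from the pivot axis. The bush should never turn; if more than about 13 N is put on the knob against a bind or an end stop, the bush is dragged round with the lever (6 mm at this point counts as forced)
- pad_one (a point): centre of the top of the round cork pad (54 mm diameter, top 22 mm above the bench) on the corner of board 'one', out of the lever's sweep
- pivot_two (a point): point on the vertical pivot axis of cam clamp 'two', 65 mm above the bench (knob-grip height). Its axes are those of the clamp's base board, a screwed-down plywood square 170 x 170 x 18 mm (z up). Board centre is 52.5 mm toward -x and 46.5 mm toward +y of the pivot. The two clamps look alike
- knob_two (a point): centre of the upright black round knob (23 mm diameter, 45 mm tall, top 85 mm above the bench) at the free end of the flat steel lever of clamp 'two', 100 mm from the pivot; the lever bar is 14 mm wide, its top 40 mm above the bench
- swing_two (a joint): angle of lever 'two' about its vertical pivot: 0 = home, lever along the board's -x edge direction, against the home dowel; growing angles swing the knob toward the board's +y (knob = pivot + 100 mm * (-cos, +sin) in board axes); a sound lever reaches its open end stop at 1.45. A lever turns with a steady drag of up to about 4 N at the knob and stays where it is left; a pivot that binds stops it solidly somewhere short of the open end
- nib_two (a point): small brass pointer on the bush under lever 'two', 30 mm from the pivot axis. The bush should never turn; if more than about 13 N is put on the knob against a bind or an end stop, the bush is dragged round with the lever (6 mm at this point counts as forced)
- pad_two (a point): centre of the top of the round cork pad (54 mm diameter, top 22 mm above the bench) on the corner of board 'two', out of the lever's sweep
- spool_mid (a point): centre, half-way up, of the small dark turned wooden spool, 38 mm diameter, 55 mm tall, standing upright on the bench beyond the clamps; 0.06 kg or so
- tin: bystander: open galvanised nail tin, 66 mm across, 75 mm tall, origin at the centre of its underside
- plane: bystander: iron block plane, 92 x 155 x 59 mm, origin at the centre of its underside
Mind the look-alikes: they are no part of the job. There is more than one size of the part that bears spool_mid; the job needs the middle-sized.

How it is judged:
By the outcome, as a careful person would: the job done as asked, in the order asked, and still so for the second after the job is handed in, with the robot touching nothing.
It also fails if it takes over 66 s, if anything falls off the work surface, if the arm or the gripper's body presses on something with over 40 N, if the wrist force passes 120 N, or if a joint passes its speed limit or range.

## Robot

A 6-joint arm with a two-finger parallel gripper is mounted at the origin on a cart in front of the work surface, level with it; the furniture and walls round the work are solid. World frame = base frame: x ahead of the robot, y to its left, z up, the work surface at z = 0. Lengths are in m, angles in degrees, forces in N, time in s.
With the tool pointing down it reaches from about 0.375 to 0.9 m from the base axis. Payload 3.1 kg.
Tool frame: the origin (TCP) lies at the very end of the fingers, on their centre line; the grasp point (between the pads) lies 19 mm behind it; z points along the fingers, y is the line along which they close (so a half turn about z gives the same grasp; the last joint's range is limited). The gripper opens to 87 mm and grips with 3 to 60 N. Pads are 19 mm wide; open, the fingers measure 117 mm over their backs; the gripper's body (75 mm by 190 mm) begins 51 mm behind the grasp point.
Start: joints at [-75.602, 30.224, 82.088, -0, 67.689, -10.227], TCP at [0.26, -0.568, 0.223] pointing down, gripper open.
Joint ranges: [-176.69, 176.69], [-43.24, 126.21], [12.49, 139.97], [-82, 262], [0, 151.66], [-163.58, 163.58]. Speed limits (degrees/s): [159.86, 159.86, 180, 180, 180, 180].

## Interface

Orientations are given as a 3x3 rotation matrix whose columns are the frame's x, y, z axes.
In Python, from rig import * gives the robot as it stands.
- The arm moves only by the tool jog_arm, never from a script. Its arguments are lists of equal length, an entry for each row: "delta_pos": the shift along the world's x, y, z in cm, a list of three; "turn": the turn about the world's z in degrees; "grip": the closure, from 0 (fully open) to 1 (shut). In form: {"delta_pos": [[x, y, z], ...], "turn": [turn, ...], "grip": [grip, ...]}. A call has 1 to 12 rows; each row is the pose to reach, as a shift and turn from the pose commanded when the call began; what a row does not reach only later rows make up. A row lasts 1/8 s, in which the tool goes at most 62.5 mm and 10.7 degrees, less where a joint would pass 70% of its speed; a pose out of reach is approached as far as the arm can. A call with a gripper value outside its range is refused whole. The fingers move at their own pace and stop on an object; the grip force is fixed at half the most. Time passes only in rows, so rows that repeat a pose let the fingers close. It gives the time, the measured TCP pose, the force, the opening and the grip force at its end, in the units of the state.
- read_state(): the state, without advancing time (a new reading comes with each control period).
- capture(name): name is "scene" or "top"; returns a dict with "color" (480x640x3 uint8, blue, green, red), "fovy" (degrees; the focal length in pixels is half the picture's height over the tangent of half this angle, whatever the lens; pixels are square), "cx", "cy" (the principal point, pixels), "camera_from_world" (4x4, takes a point from world to camera coordinates). Camera axes: x right, y up, looking along -z (the intrinsics and any distortion apply to the point x, -y, -z); pixel columns grow to the right and rows downward; lengths in m; the calibration is good to about 2 mm. A picture is of the moment at which its call begins. There is no depth.
- hand_in(): hands the job in; it is judged then, once.
The state is a dict: "time_s": time; "joint_positions": joint angles; "qvel": joint speeds; "tau": joint torques, N m; "position": TCP position; "tcp_rot": TCP orientation; "force": force on the tool from outside, world axes, zero at the start; "moment": the same for the moment, N m; "opening": opening from 0.0 (shut) to 1.0 (fully open); "grasp_force": force on a finger pad.
Only numpy, scipy, OpenCV 4.12 (cv2) and the standard library are available. Lean on these libraries where they do the work, as an engineer would, in place of code of your own. Each camera call takes 0.05 s, during which the arm holds its last target. There are 200 camera calls.

## Working session

There is one attempt and no reset: what is moved stays moved. The work goes in short steps, Python scripts to look and compute and a tool call to move; the robot and the scene stay as the last step left them, time stands still between calls to the robot, and variables do not carry over. Pictures are saved under pics/ and viewed, at most 10 in all, crops included, and the job is handed in when it is done.

Besides the shell and the picture viewer there is one more tool, called after "Emit:" as name(argument=value, ...) on one line, values as JSON. jog_arm: Moves the arm, as the interface text tells. Its arguments: {"type":"object","properties":{"delta_pos":{"type":"array"},"turn":{"type":"array"},"grip":{"type":"array"}},"required":["delta_pos","turn","grip"]}

```bash
mkdir -p pics; ls
python3 - <<'E'
from rig import *
import cv2, numpy as np
for n in ("scene","top"):
    c=capture(n); cv2.imwrite(f"pics/{n}0.png",c["color"])
    np.savez(f"{n}0.npz",**{k:v for k,v in c.items()})
    print(n,c.keys(),c["fovy"],c["cx"],c["cy"]); print(np.round(c["camera_from_world"],3))
print(read_state())
E
```

```text
pics
scene dict_keys(['color', 'fovy', 'cx', 'cy', 'camera_from_world']) 53.53841682098372 317.73479548258405 241.50813175306152
[[-0.728 -0.685  0.013  0.557]
 [ 0.505 -0.524  0.686 -0.268]
 [-0.463  0.506  0.727 -0.711]
 [ 0.     0.     0.     1.   ]]
top dict_keys(['color', 'fovy', 'cx', 'cy', 'camera_from_world']) 46.95387668442412 325.7703811053435 244.93305133419463
[[-0.023 -1.    -0.016  0.167]
 [ 0.988 -0.026  0.154 -0.62 ]
 [-0.154 -0.012  0.988 -1.136]
 [ 0.     0.     0.     1.   ]]
{'time_s': 0.1, 'joint_positions': array([-7.56017448e+01,  3.02726635e+01,  8.21504682e+01,  4.98731366e-04,
        6.76925435e+01, -1.02268706e+01]), 'qvel': array([-0.01180915, -0.0346737 , -0.22974447, -0.06198585,  0.04642974,
       -0.0398777 ]), 'tau': array([ 7.14784528e-04, -4.40984809e+01, -1.77151072e+01,  6.34855963e-02,
        5.33721037e-02, -4.68490680e-05]), 'position': array([ 0.26028419, -0.5674663 ,  0.22167209]), 'tcp_rot': array([[ 9.09054941e-01,  4.16675976e-01, -4.94223461e-04],
       [ 4.16676108e-01, -9.09052908e-01,  1.95750246e-03],
       [ 3.66368974e-04, -1.98540839e-03, -9.99997962e-01]]), 'force': array([-0.05315175, -0.96138808,  0.00342847]), 'moment': array([-0.04276238,  0.00352013, -0.01187371]), 'grasp_force': 0.0, 'opening': 1.0026902505515503}
```

View pics/top0.png

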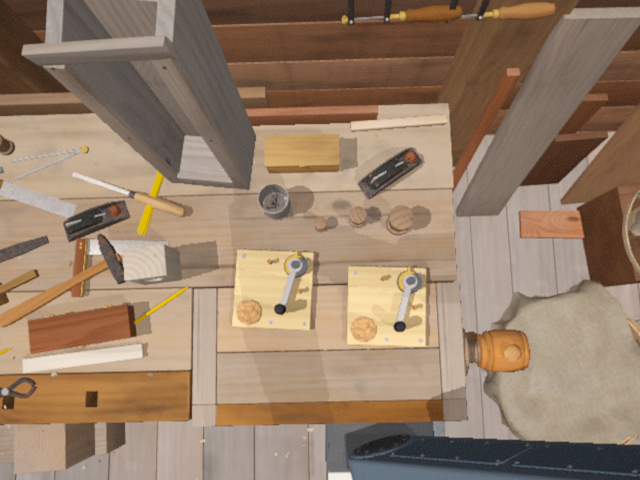

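View pics/scene0.png

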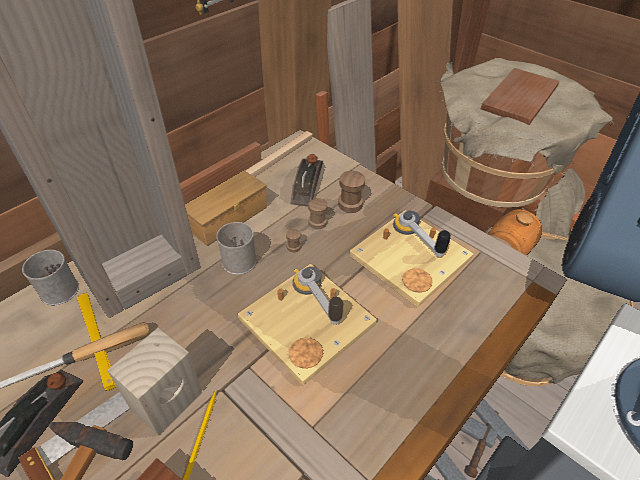

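The top view shows the clamp boards centred at about (274,290) and (387,306). Their knobs are at (280,309) and (400,326), the pads at (248,312) and (363,328), and the middle spool at (358,216), between the small (321,224) and large (400,219) ones.

```bash
cat > h.py <<'E'
import cv2, numpy as np
def K(c):
    f=240/np.tan(np.radians(float(c["fovy"])/2)); return f,float(c["cx"]),float(c["cy"])
def cast(c,uv,z):
    f,cx,cy=K(c); T=np.array(c["camera_from_world"]); R=T[:3,:3]; o=-R.T@T[:3,3]
    d=R.T@np.array([(uv[0]-cx)/f,-(uv[1]-cy)/f,-1]); return (o+d*(z-o[2])/d[2])[:2]
def proj(c,p):
    f,cx,cy=K(c); T=np.array(c["camera_from_world"]); q=T[:3,:3]@p+T[:3,3]
    return np.array([cx-f*q[0]/q[2],cy+f*q[1]/q[2]])
E
cat > m.py <<'E'
from h import *
c=np.load("top0.npz"); im=c["color"]; hsv=cv2.cvtColor(im,cv2.COLOR_BGR2HSV)
for b,(x0,x1,y0,y1) in {"L":(225,320,240,340),"R":(338,436,256,356)}.items():
    h=hsv[y0:y1,x0:x1]
    def big(m):
        m=m.astype(np.uint8)*255
        cs,_=cv2.findContours(m,cv2.RETR_EXTERNAL,cv2.CHAIN_APPROX_NONE); return max(cs,key=cv2.contourArea)+np.array([x0,y0])
    H,S,V=h[...,0].astype(int),h[...,1].astype(int),h[...,2].astype(int)
    print(b,"board hsv",hsv[y0+60,x0+40], "bench",hsv[y0+2,x0+2])
    bd=big((H>17)&(H<32)&(S>70)&(V>120)); hull=cv2.convexHull(bd)
    q=cv2.boxPoints(cv2.minAreaRect(hull)); w=np.array([cast(c,p,.018) for p in q])
    print("corners",w.round(4).tolist(),"sides",np.linalg.norm(np.roll(w,-1,0)-w,axis=1).round(4)); ctr=w.mean(0)
    e=[(v/np.linalg.norm(v)) for v in np.roll(w,-1,0)-w]; ex=max(e,key=lambda v:v[0]); ey=np.array([-ex[1],ex[0]])
    pv=ctr+.0525*ex-.0465*ey; print("ctr",ctr,"yaw",np.degrees(np.arctan2(ex[1],ex[0])),"pivot",pv,"home knob",pv-.1*ex)
    k=big((V<60)); (u,v),r=cv2.minEnclosingCircle(k); print("knob px",u,v,r,"top",cast(c,(u,v),.085),"mid",cast(c,(u,v),.065))
    p=big((H<17)&(S>90)&(V>110)); (u,v),r=cv2.minEnclosingCircle(p); P=cast(c,(u,v),.022); print("pad",u,v,r,P, "in board", (P-ctr)@ex,(P-ctr)@ey)
s=np.load("scene0.npz")
for n,(u,v) in {"spool top":(357.5,211)}.items(): print(n,cast(c,(u,v),.055), proj(s,np.r_[cast(c,(u,v),.055),.055]))
big=cv2.resize(im[190:360,220:450],None,fx=3.4,fy=3.4,interpolation=cv2.INTER_CUBIC); cv2.imwrite("pics/crop1.png",big)
E
python3 m.py
```

```text
L board hsv [ 20  90 233] bench [ 14  82 193]
corners [[0.4554, 0.3603], [0.6272, 0.3521], [0.614, 0.179], [0.443, 0.1909]] sides [0.172  0.1736 0.1713 0.1698]
ctr [0.53489737 0.27058211] yaw -2.7369419121116083 pivot [0.58511709 0.22162825] home knob [0.48523116 0.2264033 ]
knob px 280.3461608886719 308.3461608886719 4.939067840576172 top [0.48931723 0.24740332] mid [0.49016887 0.24934369]
pad 248.81817626953125 311.81817626953125 12.239108085632324 [0.48618801 0.32176509] in board -0.05109781606575796 0.04879869955678698
R board hsv [ 20  90 232] bench [ 14  85 176]
corners [[0.4111, 0.1145], [0.5824, 0.106], [0.5745, -0.0666], [0.4039, -0.0545]] sides [0.1715 0.1729 0.171  0.1691]
ctr [0.4929912  0.02485867] yaw -2.8263255528590103 pivot [ 0.54313448 -0.02417347] home knob [ 0.44325612 -0.0192426 ]
knob px 399.5 326.0 4.924529075622559 top [0.44785849 0.00570958] mid [0.44797993 0.00339309]
pad 363.1711120605469 328.90374755859375 12.227502822875977 [0.44392359 0.0763376 ] in board -0.05154627796722254 0.048996852216470065
spool top [0.69503559 0.08171238] [315.6033909  202.84008064]
```

View pics/crop1.png

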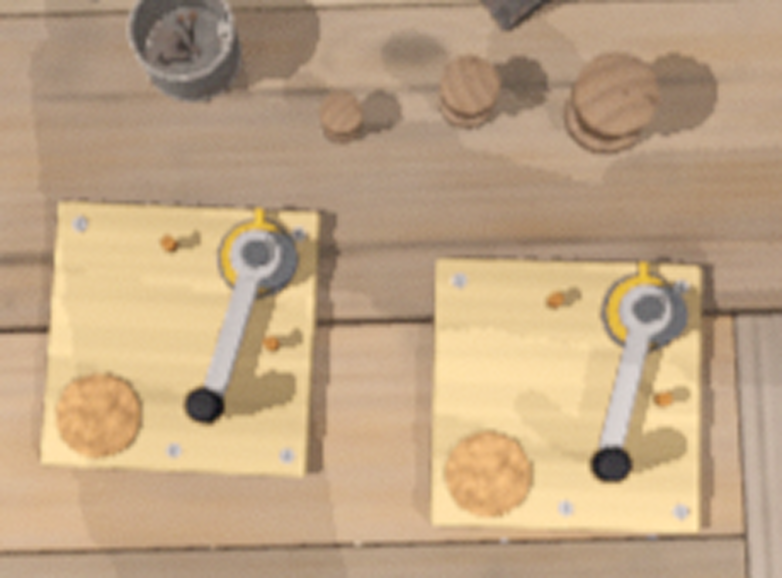

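The black-blob knob fits are consistent: both lie 0.099–0.100 m from their pivots, and both levers stand about 0.2 rad off home. I'll start with the right clamp, caging the knob loosely between the fingers so only tangential force acts.

Emit:
jog_arm(delta_pos=[[18.8,57.2,-7],[18.8,57.2,-7],[18.8,57.2,-7],[18.8,57.2,-7],[18.8,57.2,-7],[18.8,57.2,-7],[18.8,57.2,-7],[18.8,57.2,-7],[18.8,57.2,-7],[18.8,57.2,-7],[18.8,57.2,-7],[18.8,57.2,-7]], turn=[138,138,138,138,138,138,138,138,138,138,138,138], grip=[0.45,0.45,0.45,0.45,0.45,0.45,0.45,0.45,0.45,0.45,0.45,0.45])

```text
time_s: 1.6
position: [0.4483, 0.005, 0.1522]
tcp_rot: [[-0.899, 0.438, -0.001], [0.438, 0.899, 0.0], [0.001, -0.0, -1.0]]
force: [-0.6, -0.4, 0.3]
opening: 0.548
grasp_force: 0.0
```

Emit:
jog_arm(delta_pos=[[0,0,0],[0,0,-5],[0,0,-10.4],[0,0,-10.4],[0,0,-10.4],[0,0,-10.4],[0,0,-10.4],[0,0,-10.4]], turn=[9,9,9,9,9,9,9,9], grip=[0.45,0.45,0.45,0.45,0.68,0.68,0.68,0.68])

```text
time_s: 2.6
position: [0.4492, 0.0037, 0.0499]
tcp_rot: [[-0.954, 0.3, 0.003], [0.3, 0.954, -0.001], [-0.003, 0.0, -1.0]]
force: [0.4, 0.2, 0.1]
opening: 0.329
grasp_force: 0.0
```

Run:
```python
from rig import *
import cv2, numpy as np
c=capture("scene"); cv2.imwrite("pics/s1.png",cv2.resize(c["color"][150:330,330:570],None,fx=3,fy=3))
```

```text
(no output)
```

View pics/s1.png

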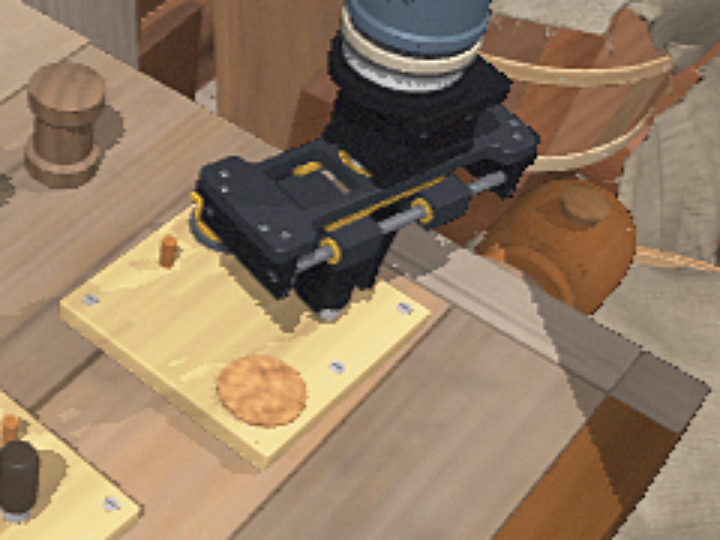

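The picture shows the fingers straddling the right knob, at crop px (335,290). Next I'll compute the arc increments.

Run:
```python
import numpy as np
y=np.radians(-2.8); R=np.array([[np.cos(y),-np.sin(y)],[np.sin(y),np.cos(y)]])
p=lambda t:R@np.array([-np.cos(t),np.sin(t)])*10
for a in np.arange(.25,1.5,.1): print(round(a,2),(p(a+.1)-p(a)).round(2),"half",(p(a+.05)-p(a)).round(2))
```

```text
0.25 [0.34 0.94] half [0.16 0.47]
0.35 [0.43 0.9 ] half [0.21 0.46]
0.45 [0.52 0.85] half [0.25 0.43]
0.55 [0.6 0.8] half [0.29 0.41]
0.65 [0.68 0.73] half [0.33 0.37]
0.75 [0.75 0.66] half [0.37 0.34]
0.85 [0.81 0.58] half [0.4 0.3]
0.95 [0.87 0.5 ] half [0.43 0.26]
1.05 [0.91 0.41] half [0.45 0.22]
1.15 [0.95 0.32] half [0.47 0.17]
1.25 [0.98 0.22] half [0.48 0.12]
1.35 [0.99 0.12] half [0.49 0.07]
1.45 [1.   0.02] half [0.5  0.02]
```

Emit:
jog_arm(delta_pos=[[0.16,0.47,0],[0.34,0.94,0],[0.34,0.94,0],[0.34,0.94,0]], turn=[-2.9,-5.7,-5.7,-5.7], grip=[0.68,0.68,0.68,0.68])

```text
time_s: 3.15
position: [0.4519, 0.0132, 0.0487]
tcp_rot: [[-0.92, 0.393, 0.0], [0.393, 0.92, -0.0], [-0.0, 0.0, -1.0]]
force: [-0.8, -0.6, 0.3]
opening: 0.321
grasp_force: 0.2
```

Emit:
jog_arm(delta_pos=[[0.21,0.46,0],[0.43,0.9,0],[0.43,0.9,0],[0.43,0.9,0]], turn=[-2.9,-5.7,-5.7,-5.7], grip=[0.68,0.68,0.68,0.68])

```text
time_s: 3.65
position: [0.4561, 0.0222, 0.0486]
tcp_rot: [[-0.876, 0.482, -0.0], [0.482, 0.876, 0.0], [0.0, 0.0, -1.0]]
force: [-1.1, -1.1, -0.0]
opening: 0.318
grasp_force: 0.3
```

Emit:
jog_arm(delta_pos=[[0.25,0.43,0],[0.52,0.85,0],[0.52,0.85,0],[0.52,0.85,0]], turn=[-2.9,-5.7,-5.7,-5.7], grip=[0.68,0.68,0.68,0.68])

```text
time_s: 4.15
position: [0.4612, 0.0308, 0.0485]
tcp_rot: [[-0.824, 0.567, -0.0], [0.567, 0.824, 0.0], [0.0, 0.0, -1.0]]
force: [-0.4, -0.3, -0.1]
opening: 0.324
grasp_force: 0.4
```

Emit:
jog_arm(delta_pos=[[0.29,0.41,0],[0.6,0.8,0],[0.6,0.8,0],[0.6,0.8,0]], turn=[-2.9,-5.7,-5.7,-5.7], grip=[0.68,0.68,0.68,0.68])

```text
time_s: 4.65
position: [0.4671, 0.0388, 0.0485]
tcp_rot: [[-0.764, 0.646, -0.0], [0.646, 0.764, 0.0], [0.0, 0.0, -1.0]]
force: [-0.3, -0.3, -0.1]
opening: 0.319
grasp_force: 0.4
```

Emit:
jog_arm(delta_pos=[[0.33,0.37,0],[0.68,0.73,0],[0.68,0.73,0],[0.68,0.73,0]], turn=[-2.9,-5.7,-5.7,-5.7], grip=[0.68,0.68,0.68,0.68])

```text
time_s: 5.15
position: [0.4738, 0.0461, 0.0485]
tcp_rot: [[-0.696, 0.718, -0.0], [0.718, 0.696, 0.0], [0.0, -0.0, -1.0]]
force: [-1.6, -0.4, 0.7]
opening: 0.318
grasp_force: 0.5
```

Run:
```python
from rig import *
import cv2, numpy as np
c=capture("top"); cv2.imwrite("pics/t2.png",cv2.resize(c["color"][230:370,320:480],None,fx=3,fy=3))
print(read_state()["force"])
```

```text
[-1.0719625  -0.49773428  0.75542454]
```

View pics/t2.png

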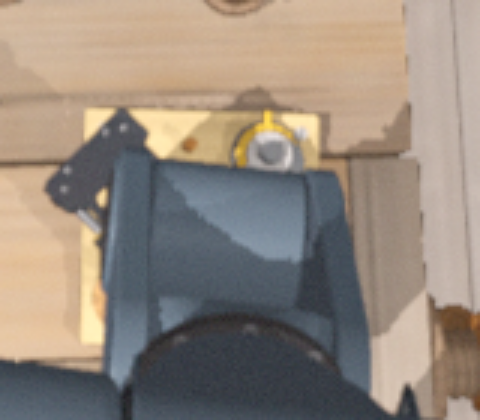

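The arm hides the knob from the top camera. The hub is at about (268,150) and its brass nib still points up at (268,118), so the bush hasn't turned. I'll continue.

Emit:
jog_arm(delta_pos=[[0.37,0.34,0],[0.75,0.66,0],[0.75,0.66,0],[0.75,0.66,0]], turn=[-2.9,-5.7,-5.7,-5.7], grip=[0.68,0.68,0.68,0.68])

```text
time_s: 5.7
position: [0.4813, 0.0527, 0.0485]
tcp_rot: [[-0.621, 0.784, -0.0], [0.784, 0.621, 0.0], [0.0, -0.0, -1.0]]
force: [-0.9, -0.3, 0.1]
opening: 0.32
grasp_force: 0.6
```

Emit:
jog_arm(delta_pos=[[0.4,0.3,0],[0.81,0.58,0],[0.81,0.58,0],[0.81,0.58,0]], turn=[-2.9,-5.7,-5.7,-5.7], grip=[0.68,0.68,0.68,0.68])

```text
time_s: 6.2
position: [0.4894, 0.0585, 0.0485]
tcp_rot: [[-0.54, 0.842, -0.0], [0.842, 0.54, 0.0], [0.0, -0.0, -1.0]]
force: [-1.7, -0.8, 0.2]
opening: 0.318
grasp_force: 0.7
```

Emit:
jog_arm(delta_pos=[[0.43,0.26,0],[0.87,0.5,0],[0.87,0.5,0],[0.87,0.5,0]], turn=[-2.9,-5.7,-5.7,-5.7], grip=[0.68,0.68,0.68,0.68])

```text
time_s: 6.7
position: [0.4982, 0.0635, 0.0485]
tcp_rot: [[-0.454, 0.891, -0.0], [0.891, 0.454, 0.0], [0.0, -0.0, -1.0]]
force: [-2.0, -0.4, 0.1]
opening: 0.325
grasp_force: 0.8
```

Emit:
jog_arm(delta_pos=[[0.45,0.22,0],[0.91,0.41,0],[0.91,0.41,0],[0.91,0.41,0]], turn=[-2.9,-5.7,-5.7,-5.7], grip=[0.68,0.68,0.68,0.68])

```text
time_s: 7.2
position: [0.5074, 0.0676, 0.0485]
tcp_rot: [[-0.363, 0.932, 0.0], [0.932, 0.363, 0.0], [0.0, 0.0, -1.0]]
force: [-2.0, 0.6, 0.4]
opening: 0.326
grasp_force: 0.8
```

Emit:
jog_arm(delta_pos=[[0.47,0.17,0],[0.95,0.32,0],[0.95,0.32,0],[0.95,0.32,0]], turn=[-2.9,-5.7,-5.7,-5.7], grip=[0.68,0.68,0.68,0.68])

```text
time_s: 7.7
position: [0.517, 0.0708, 0.0486]
tcp_rot: [[-0.269, 0.963, 0.0], [0.963, 0.269, 0.0], [-0.0, 0.0, -1.0]]
force: [-2.1, -0.0, 1.2]
opening: 0.317
grasp_force: 0.8
```

Emit:
jog_arm(delta_pos=[[0.48,0.12,0],[0.98,0.22,0],[0.98,0.22,0],[0.98,0.22,0]], turn=[-2.9,-5.7,-5.7,-5.7], grip=[0.68,0.68,0.68,0.68])

```text
time_s: 8.2
position: [0.5269, 0.073, 0.0486]
tcp_rot: [[-0.172, 0.985, 0.0], [0.985, 0.172, 0.0], [-0.0, 0.0, -1.0]]
force: [-1.1, 2.3, -0.2]
opening: 0.319
grasp_force: 0.8
```

Emit:
jog_arm(delta_pos=[[0.4,0.06,0],[0.8,0.1,0],[0.8,0.1,0],[0.8,0.1,0]], turn=[-2.9,-4.6,-4.6,-4.6], grip=[0.68,0.68,0.68,0.68])

```text
time_s: 8.7
position: [0.535, 0.0741, 0.0486]
tcp_rot: [[-0.092, 0.996, 0.001], [0.996, 0.092, 0.0], [0.0, 0.001, -1.0]]
force: [-2.2, 2.0, 0.2]
opening: 0.322
grasp_force: 1.0
```

Emit:
jog_arm(delta_pos=[[0.3,0.02,0],[0.3,0.02,0],[0.3,0.02,0]], turn=[-1.7,-1.7,-1.7], grip=[0.68,0.68,0.68])

```text
time_s: 9.07
position: [0.538, 0.0743, 0.0486]
tcp_rot: [[-0.062, 0.998, 0.0], [0.998, 0.062, 0.0], [0.0, 0.0, -1.0]]
force: [-2.0, 2.0, 0.0]
opening: 0.318
grasp_force: 1.2
```

Emit:
jog_arm(delta_pos=[[0.2,0,0],[0.2,0,0],[0.2,0,0]], turn=[-1,-1,-1], grip=[0.68,0.68,0.68])

```text
time_s: 9.45
position: [0.5399, 0.0742, 0.0486]
tcp_rot: [[-0.044, 0.999, 0.0], [0.999, 0.044, 0.0], [0.0, 0.0, -1.0]]
force: [-2.3, 2.6, -0.2]
opening: 0.318
grasp_force: 1.4
```

Emit:
jog_arm(delta_pos=[[0.2,0,0],[0.2,0,0],[0.2,0,0]], turn=[-1,-1,-1], grip=[0.68,0.68,0.68])

```text
time_s: 9.82
position: [0.5409, 0.0743, 0.0484]
tcp_rot: [[-0.027, 1.0, -0.002], [1.0, 0.027, 0.0], [0.0, -0.002, -1.0]]
force: [-4.4, 2.8, 0.1]
opening: 0.317
grasp_force: 2.4
```

Emit:
jog_arm(delta_pos=[[0.12,0,0],[0.12,0,0],[0.12,0,0]], turn=[0,0,0], grip=[0.68,0.68,0.68])

```text
time_s: 10.2
position: [0.5411, 0.0743, 0.0482]
tcp_rot: [[-0.027, 1.0, -0.004], [1.0, 0.027, 0.0], [0.0, -0.004, -1.0]]
force: [-5.7, 2.0, 1.5]
opening: 0.322
grasp_force: 2.9
```

The right lever has moved through its whole arc to a solid stop, at about 1.45. I'll release it and go to the left clamp.

Emit:
jog_arm(delta_pos=[[-0.3,0,0],[-0.3,0,0],[-0.3,0,0],[-0.3,0,5],[-0.3,0,9],[-5.3,17.4,9],[-5.3,17.4,9],[-5.3,17.4,9],[-5.3,17.4,9],[-5.3,17.4,9],[-5.3,17.4,9],[-5.3,17.4,9]], turn=[0,0,0,0,0,73,73,73,73,73,73,73], grip=[0.45,0.45,0.45,0.45,0.45,0.45,0.45,0.45,0.45,0.45,0.45,0.45])

```text
time_s: 11.7
position: [0.4909, 0.2484, 0.1388]
tcp_rot: [[-0.965, 0.261, 0.002], [0.261, 0.965, 0.0], [-0.002, 0.001, -1.0]]
force: [-0.1, 0.3, 0.7]
opening: 0.551
grasp_force: 0.0
```

Run:
```python
from rig import *
import cv2, numpy as np
from h import *
s=read_state(); print(s["position"],np.degrees(np.arctan2(s["tcp_rot"][1,0],s["tcp_rot"][0,0])),s["joint_positions"][5])
c=capture("scene"); cv2.imwrite("pics/s3.png",cv2.resize(c["color"][170:390,230:490],None,fx=2.5,fy=2.5))
y=np.radians(-2.75); R=np.array([[np.cos(y),-np.sin(y)],[np.sin(y),np.cos(y)]])
p=lambda t:R@np.array([-np.cos(t),np.sin(t)])*10
for a in np.arange(.22,1.4,.06): print(round(a,2),(p(a+.06)-p(a)).round(2))
```

```text
[0.49093686 0.24839816 0.13882328] 164.84578792764788 -59.63192230376218
0.22 [0.18 0.57]
0.28 [0.21 0.56]
0.34 [0.24 0.55]
0.4 [0.28 0.53]
0.46 [0.31 0.52]
0.52 [0.34 0.5 ]
0.58 [0.37 0.47]
0.64 [0.39 0.45]
0.7 [0.42 0.43]
0.76 [0.45 0.4 ]
0.82 [0.47 0.37]
0.88 [0.49 0.35]
0.94 [0.51 0.31]
1.0 [0.53 0.28]
1.06 [0.54 0.25]
1.12 [0.56 0.22]
1.18 [0.57 0.18]
1.24 [0.58 0.15]
1.3 [0.59 0.11]
1.36 [0.59 0.08]
```

View pics/s3.png

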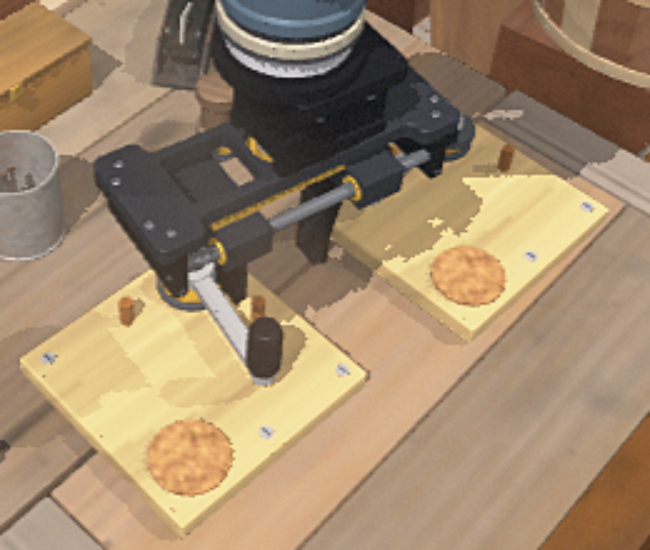

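The left knob is at crop px (263,345). The right knob is no longer near home; its lever is hidden behind the gripper. Next I'll descend on the left knob and cage it.

Emit:
jog_arm(delta_pos=[[0,0,-5],[0,0,-9],[0,0,-9],[0,0,-9],[0,0,-9],[0,0,-9],[0.18,0.57,-9],[0.18,0.57,-9],[0.18,0.57,-9]], turn=[0,0,0,0,0,0,-3.4,-3.4,-3.4], grip=[0.45,0.45,0.45,0.68,0.68,0.68,0.68,0.68,0.68])

```text
time_s: 12.88
position: [0.492, 0.2539, 0.049]
tcp_rot: [[-0.947, 0.322, 0.001], [0.322, 0.947, 0.0], [-0.001, 0.0, -1.0]]
force: [0.2, -0.0, 0.7]
opening: 0.32
grasp_force: 0.0
```

Emit:
jog_arm(delta_pos=[[0.21,0.56,0],[0.21,0.56,0],[0.21,0.56,0]], turn=[-3.4,-3.4,-3.4], grip=[0.68,0.68,0.68])

```text
time_s: 13.25
position: [0.494, 0.2594, 0.0486]
tcp_rot: [[-0.926, 0.378, 0.0], [0.378, 0.926, 0.0], [-0.0, 0.0, -1.0]]
force: [-0.0, 0.4, 0.8]
opening: 0.319
grasp_force: 0.0
```

Emit:
jog_arm(delta_pos=[[0.24,0.55,0],[0.24,0.55,0],[0.24,0.55,0]], turn=[-3.4,-3.4,-3.4], grip=[0.68,0.68,0.68])

```text
time_s: 13.62
position: [0.4964, 0.2649, 0.0486]
tcp_rot: [[-0.902, 0.432, 0.0], [0.432, 0.902, 0.0], [-0.0, 0.0, -1.0]]
force: [0.7, 0.1, -0.5]
opening: 0.321
grasp_force: 0.0
```

Run:
```python
from rig import *
import cv2, numpy as np
c=capture("scene"); cv2.imwrite("pics/s4.png",cv2.resize(c["color"][220:390,230:420],None,fx=3.5,fy=3.5))
```

```text
(no output)
```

View pics/s4.png

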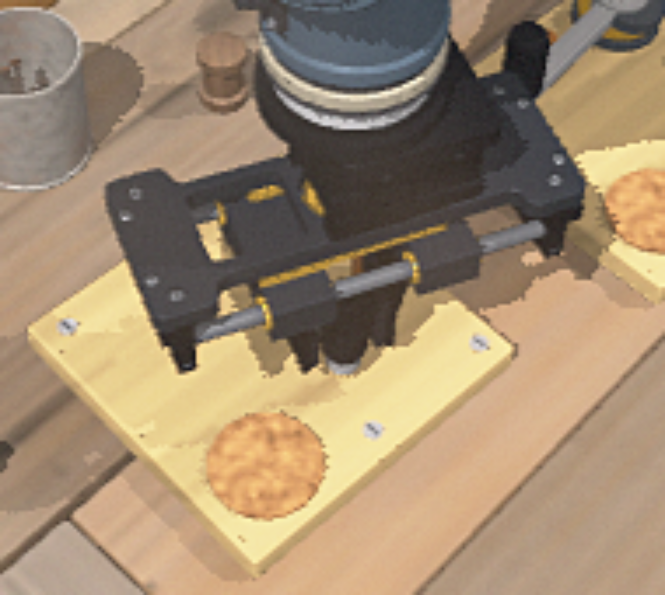

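The left knob, at (345,350), sits between both fingers, and the right lever stands open with its knob at (525,60). I'll continue.

Emit:
jog_arm(delta_pos=[[0.28,0.53,0],[0.28,0.53,0],[0.28,0.53,0]], turn=[-3.4,-3.4,-3.4], grip=[0.68,0.68,0.68])

```text
time_s: 14.05
position: [0.4992, 0.2702, 0.0486]
tcp_rot: [[-0.875, 0.485, 0.0], [0.485, 0.875, 0.0], [-0.0, 0.0, -1.0]]
force: [-0.1, 0.4, 0.3]
opening: 0.324
grasp_force: 0.0
```

Emit:
jog_arm(delta_pos=[[0.31,0.52,0],[0.31,0.52,0],[0.31,0.52,0]], turn=[-3.4,-3.4,-3.4], grip=[0.68,0.68,0.68])

```text
time_s: 14.42
position: [0.5023, 0.2754, 0.0485]
tcp_rot: [[-0.844, 0.536, 0.0], [0.536, 0.844, 0.0], [-0.0, 0.0, -1.0]]
force: [0.3, -0.7, -0.5]
opening: 0.319
grasp_force: 0.0
```

Emit:
jog_arm(delta_pos=[[0.34,0.5,0],[0.34,0.5,0],[0.34,0.5,0]], turn=[-3.4,-3.4,-3.4], grip=[0.68,0.68,0.68])

```text
time_s: 14.8
position: [0.5056, 0.2804, 0.0486]
tcp_rot: [[-0.811, 0.585, 0.0], [0.585, 0.811, 0.0], [-0.0, 0.0, -1.0]]
force: [-0.5, -0.0, 0.1]
opening: 0.322
grasp_force: 0.0
```

Emit:
jog_arm(delta_pos=[[0.37,0.47,0],[0.37,0.47,0],[0.37,0.47,0]], turn=[-3.4,-3.4,-3.4], grip=[0.68,0.68,0.68])

```text
time_s: 15.18
position: [0.5094, 0.2852, 0.0486]
tcp_rot: [[-0.775, 0.632, 0.0], [0.632, 0.775, 0.0], [-0.0, 0.0, -1.0]]
force: [0.3, 0.1, 0.9]
opening: 0.319
grasp_force: 0.0
```

Emit:
jog_arm(delta_pos=[[0.39,0.45,0],[0.39,0.45,0],[0.39,0.45,0]], turn=[-3.4,-3.4,-3.4], grip=[0.68,0.68,0.68])

```text
time_s: 15.55
position: [0.5133, 0.2897, 0.0486]
tcp_rot: [[-0.736, 0.677, 0.0], [0.677, 0.736, 0.0], [-0.0, 0.0, -1.0]]
force: [0.3, -0.0, 0.4]
opening: 0.318
grasp_force: 0.0
```

Emit:
jog_arm(delta_pos=[[0.42,0.43,0],[0.42,0.43,0],[0.42,0.43,0]], turn=[-3.4,-3.4,-3.4], grip=[0.68,0.68,0.68])

```text
time_s: 15.92
position: [0.5169, 0.2936, 0.0484]
tcp_rot: [[-0.695, 0.719, -0.001], [0.719, 0.695, -0.001], [0.0, -0.001, -1.0]]
force: [0.1, -1.0, 0.3]
opening: 0.32
grasp_force: 0.9
```

Emit:
jog_arm(delta_pos=[[0.21,0.21,0],[0.21,0.21,0],[0.21,0.21,0]], turn=[-1.7,-1.7,-1.7], grip=[0.68,0.68,0.68])

```text
time_s: 16.3
position: [0.5178, 0.2942, 0.048]
tcp_rot: [[-0.673, 0.74, -0.004], [0.74, 0.673, -0.003], [0.0, -0.005, -1.0]]
force: [-2.1, -5.4, 1.3]
opening: 0.325
grasp_force: 2.8
```

Emit:
jog_arm(delta_pos=[[0.07,0.07,0],[0.07,0.07,0],[0.07,0.07,0]], turn=[0,0,0], grip=[0.68,0.68,0.68])

```text
time_s: 16.68
position: [0.5178, 0.2944, 0.0478]
tcp_rot: [[-0.673, 0.74, -0.006], [0.74, 0.673, -0.005], [0.001, -0.007, -1.0]]
force: [-2.7, -7.8, 0.8]
opening: 0.318
grasp_force: 3.5
```

The bind is confirmed at about 0.75 rad: it stopped solidly at 8 N, with no creep. Now I'll swing it back toward home.

Emit:
jog_arm(delta_pos=[[-0.6,-0.5,0],[-1.26,-1.11,0],[-1.7,-1.7,0],[-2.14,-2.33,0],[-2.5,-3.0,0],[-2.82,-3.66,0],[-3.07,-4.4,0],[-3.29,-5.09,0],[-3.4,-5.6,0],[-3.49,-6.06,0],[-3.55,-6.56,0],[-3.55,-6.56,0]], turn=[4,7.7,12,16.3,20.6,24.9,29,33.5,36,39.2,42,42], grip=[0.68,0.68,0.68,0.68,0.68,0.68,0.68,0.68,0.68,0.68,0.68,0.68])

```text
time_s: 18.18
position: [0.4854, 0.2315, 0.0488]
tcp_rot: [[-0.995, 0.102, 0.001], [0.102, 0.995, 0.001], [-0.001, 0.001, -1.0]]
force: [0.3, -0.2, -0.1]
opening: 0.32
grasp_force: 0.0
```

Emit:
jog_arm(delta_pos=[[0,-0.4,0],[0,-0.4,0],[0,-0.4,0]], turn=[2,2,2], grip=[0.68,0.68,0.68])

```text
time_s: 18.55
position: [0.4852, 0.2275, 0.0487]
tcp_rot: [[-0.998, 0.066, 0.001], [0.066, 0.998, 0.0], [-0.001, 0.0, -1.0]]
force: [0.1, 0.3, -0.4]
opening: 0.322
grasp_force: 0.3
```

Emit:
jog_arm(delta_pos=[[0,-0.3,0],[0,-0.3,0],[0,-0.3,0]], turn=[1,1,1], grip=[0.68,0.68,0.68])

```text
time_s: 18.92
position: [0.4849, 0.2243, 0.0486]
tcp_rot: [[-0.999, 0.048, 0.0], [0.048, 0.999, 0.0], [-0.0, 0.0, -1.0]]
force: [-0.5, 2.1, 0.4]
opening: 0.317
grasp_force: 0.9
```

Emit:
jog_arm(delta_pos=[[0,-0.3,0],[0,-0.3,0],[0,-0.3,0]], turn=[0,0,0], grip=[0.68,0.68,0.68])

```text
time_s: 19.3
position: [0.4846, 0.2226, 0.0487]
tcp_rot: [[-0.999, 0.049, 0.0], [0.049, 0.999, 0.002], [-0.0, 0.002, -1.0]]
force: [-1.2, 6.7, 1.0]
opening: 0.318
grasp_force: 3.8
```

The left lever is home against its dowel. I'll release, lift, and locate the spool more precisely from the first pictures.

Emit:
jog_arm(delta_pos=[[0,0.35,0],[0,0.35,0],[0,0.35,0],[0,0.35,5],[0,0.35,11],[0,0.35,11]], turn=[0,0,0,0,0,0], grip=[0.4,0.4,0.4,0.4,0.4,0.2])

```text
time_s: 20.05
position: [0.4882, 0.2252, 0.163]
tcp_rot: [[-0.999, 0.048, 0.01], [0.048, 0.999, 0.002], [-0.01, 0.003, -1.0]]
force: [-0.3, 0.0, -0.2]
opening: 0.649
grasp_force: 0.0
```

Run:
```python
from h import *
c=np.load("top0.npz"); s=np.load("scene0.npz")
for uv in [(358.2,215),(400.5,217),(320.3,223)]: 
    w=cast(c,uv,.055); print(w,proj(s,np.r_[w,.055]))
a=cv2.resize(c["color"][195:245,300:420],None,fx=6,fy=6,interpolation=cv2.INTER_CUBIC)
b=cv2.resize(s["color"][160:260,280:380],None,fx=6,fy=6,interpolation=cv2.INTER_CUBIC)[:270*2,:]
cv2.imwrite("pics/sp.png",cv2.resize(np.vstack([a[:, :720],cv2.copyMakeBorder(b[60:360],0,0,0,120,cv2.BORDER_CONSTANT)]),(720,600)))
```

```text
[0.68620729 0.08049221] [319.23951038 204.61206638]
[ 0.6793879  -0.01008332] [351.33714664 185.07696966]
[0.67085843 0.162399  ] [295.57114466 229.39839589]
```

View pics/sp.png

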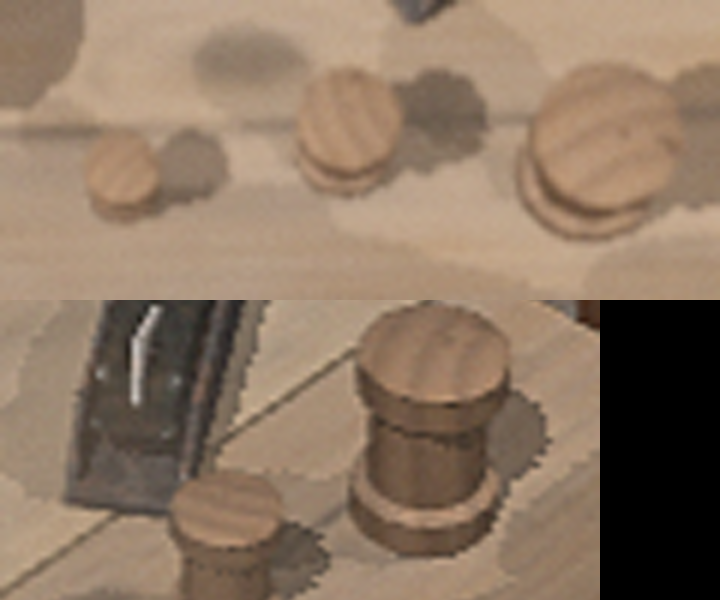

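The middle spool's top face is centred at (350,120) in the top crop and (228,510) in the scene crop. That puts the spool at (0.686, 0.081), and the two views agree within 1 px. Next I'll move above it with the fingers clear of the plane.

Emit:
jog_arm(delta_pos=[[20.1,-14.4,0],[20.1,-14.4,0],[20.1,-14.4,0],[20.1,-14.4,0],[20.1,-14.4,0],[20.1,-14.4,0],[20.1,-14.4,0],[20.1,-14.4,0]], turn=[-57,-57,-57,-57,-57,-57,-57,-57], grip=[0.42,0.42,0.42,0.42,0.42,0.42,0.42,0.42])

```text
time_s: 21.05
position: [0.6852, 0.0806, 0.1577]
tcp_rot: [[-0.504, 0.863, -0.002], [0.863, 0.504, -0.0], [0.001, -0.001, -1.0]]
force: [-0.1, 0.8, 0.3]
opening: 0.584
grasp_force: 0.0
```

Emit:
jog_arm(delta_pos=[[0,0,-5],[0,0,-9],[0,0,-12],[0,0,-14.2],[0,0,-14.2],[0,0,-14.2],[0,0,-14.2],[0,0,-14.2],[0,0,-14.2],[0,0,-14.2]], turn=[0,0,0,0,0,0,0,0,0,0], grip=[0.42,0.42,0.42,0.42,0.42,1,1,1,1,1])

```text
time_s: 22.3
position: [0.687, 0.0805, 0.0182]
tcp_rot: [[-0.504, 0.864, 0.003], [0.864, 0.504, -0.0], [-0.002, 0.002, -1.0]]
force: [0.2, -0.3, 6.7]
opening: 0.375
grasp_force: 29.9
```

Emit:
jog_arm(delta_pos=[[0,0,1],[0,0,4],[0,0,9],[0,0,13],[-5,6,13],[-10,12,13],[-15,18,13],[-20,24.1,13],[-20,24.1,13],[-20,24.1,13]], turn=[0,0,0,0,0,0,0,0,0,0], grip=[1,1,1,1,1,1,1,1,1,1])

```text
time_s: 23.55
position: [0.4812, 0.3245, 0.1465]
tcp_rot: [[-0.509, 0.861, -0.003], [0.861, 0.509, -0.0], [0.001, -0.003, -1.0]]
force: [0.6, -0.8, -0.3]
opening: 0.371
grasp_force: 29.8
```

Run:
```python
from rig import *
import cv2, numpy as np
c=capture("scene"); cv2.imwrite("pics/s5.png",cv2.resize(c["color"][180:400,220:420],None,fx=2.7,fy=2.7)); np.savez("s5.npz",**c)
```

```text
(no output)
```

View pics/s5.png

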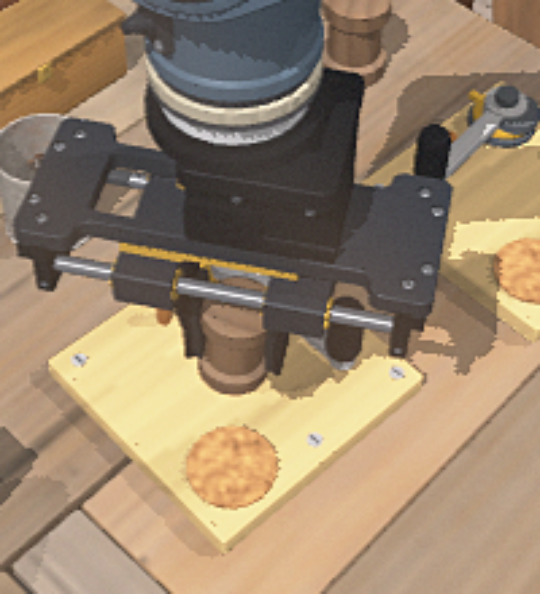

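The spool hangs upright between the fingers with its bottom flange at crop (200–270, 355–392). I'll check its offset from the TCP by projecting the expected bottom rim.

Run:
```python
from rig import *
from h import *
s=np.load("s5.npz"); st=read_state(); p=st["position"]; print(p)
for z in (.123,.128,.133):
    q=np.array([proj(s,np.array([p[0]+.019*np.cos(a),p[1]+.019*np.sin(a),z])) for a in np.linspace(0,6.28,60)])
    q=(q-[220,180])*2.7; print(z,"left,right,low",q[:,0].min(),q[:,0].max(),q[:,1].max())
```

```text
[0.48359021 0.32321942 0.14668418]
0.123 left,right,low 200.16217798689428 271.64456696456926 402.1267318302055
0.128 left,right,low 199.9395100304647 271.8047075708721 396.7968963177886
0.133 left,right,low 199.71444319353785 271.96657147126115 391.4085144321777
```

Emit:
jog_arm(delta_pos=[[0,0,-4],[0,0,-7.5],[0,0,-9.5],[0,0,-10.3],[0,0,-10.3],[0,0,-10.3]], turn=[0,0,0,0,0,0], grip=[1,1,1,1,1,1])

```text
time_s: 24.35
position: [0.4868, 0.3217, 0.0445]
tcp_rot: [[-0.503, 0.864, 0.002], [0.864, 0.503, 0.001], [-0.0, 0.002, -1.0]]
force: [0.1, 0.7, 0.2]
opening: 0.376
grasp_force: 29.8
```

Emit:
jog_arm(delta_pos=[[0,0,-0.2],[0,0,-0.3],[0,0,-0.3],[0,0,-0.3]], turn=[0,0,0,0], grip=[1,1,1,1])

```text
time_s: 24.85
position: [0.4857, 0.3218, 0.0406]
tcp_rot: [[-0.504, 0.864, 0.0], [0.864, 0.504, 0.0], [-0.0, 0.0, -1.0]]
force: [-0.1, 0.1, -0.1]
opening: 0.38
grasp_force: 29.8
```

Emit:
jog_arm(delta_pos=[[0,0,-0.2],[0,0,-0.2],[0,0,-0.2]], turn=[0,0,0], grip=[1,1,1])

```text
time_s: 25.22
position: [0.486, 0.3219, 0.0396]
tcp_rot: [[-0.504, 0.864, 0.001], [0.864, 0.504, 0.0], [-0.0, 0.001, -1.0]]
force: [-0.4, -0.5, 5.9]
opening: 0.372
grasp_force: 29.7
```

It has touched down with 6 N. I'll release and rise clear.

Emit:
jog_arm(delta_pos=[[0,0,0.1],[0,0,0.1],[0,0,0.1],[0,0,0.1],[0,0,3],[0,0,7],[0,0,12],[0,0,17],[-3,-8,17],[-5,-16,17],[-6,-24,17],[-6,-30,17]], turn=[0,0,0,0,0,0,0,0,0,0,0,0], grip=[0.35,0.35,0.35,0.35,0.35,0.35,0.35,0.35,0.35,0.35,0.35,0.35])

```text
time_s: 26.72
position: [0.4299, 0.0776, 0.2087]
tcp_rot: [[-0.505, 0.863, 0.0], [0.863, 0.505, -0.0], [-0.0, 0.0, -1.0]]
force: [-0.1, -0.0, -0.1]
opening: 0.651
grasp_force: 0.0
```

Run:
```python
from rig import *
import cv2, numpy as np
a=capture("scene")["color"][180:360,220:480]; b=capture("top")["color"][190:360,220:450]
cv2.imwrite("pics/fin.png",np.vstack([cv2.resize(a,(430,298)),cv2.resize(b,(430,302),interpolation=cv2.INTER_CUBIC)]))
```

```text
(no output)
```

View pics/fin.png

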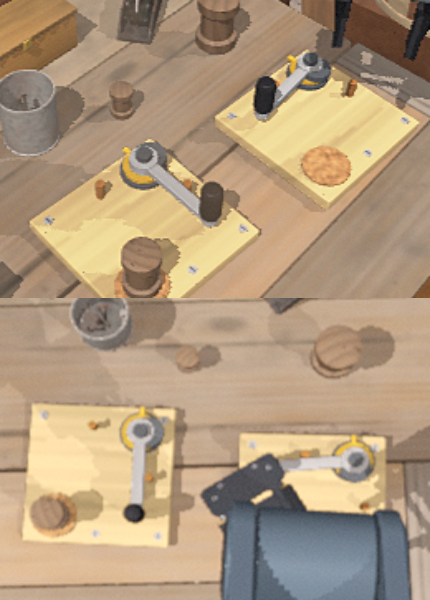

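The spool stands upright on the left pad at (52,513). The left lever is home at its dowel, the right lever lies open against its stop dowel at (305,457), and both nibs still point as before.

```bash
python3 -c "
from rig import *
print(hand_in())"
```

```text
the job is handed in; nothing more can be done
None
```

The job is handed in at about 27 s of the 66 s allowed: the right-hand clamp's lever is free and left fully open at its stop, and the left-hand clamp's lever binds at about 0.75 rad, so it was not forced, was swung back home, and its cork pad now carries the middle-sized spool, upright.

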